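# Find the full coin tin by feel

### The arm

A 6-joint arm with a two-finger parallel gripper is mounted at the origin on the work surface. World frame = base frame: x ahead of the robot, y to its left, z up, the work surface at z = 0. Lengths are in mm, angles in rad, forces in N, time in s.
With the tool pointing down it reaches from about 300 to 775 mm from the base axis. Payload 14.6 kg.
Tool frame: the origin (TCP) lies between the finger pads; the fingertips stand 19 mm ahead of it and the grasp point (between the pads) is the TCP; z points along the fingers, y is the line along which they close (so a half turn about z gives the same grasp; the last joint's range is limited). The gripper opens to 94 mm and grips with 3 to 60 N. Pads are 16 mm wide; open, the fingers measure 119 mm over their backs; the gripper's body (75 mm by 177 mm) begins 78 mm behind the grasp point.
Start: joints at [-1.173, 0.3, 1.521, -0, 1.321, -0.067], TCP at [246.526, -491.644, 224.446] pointing down, gripper open.
Joint ranges: [-3.03, 3.03], [-0.79, 2.21], [0.23, 2.52], [-1.04, 4.18], [0, 3.07], [-2.55, 2.55]. Speed limits (rad/s): [2.22, 2.22, 2.57, 3.14, 3.14, 3.14].

### API

Orientations are given as [roll, pitch, yaw] about the fixed x, y, z axes, in that order (R = Rz(yaw) Ry(pitch) Rx(roll)).
In Python, from cell import monitor, imaging, job, find_in, trace gives the robot as it stands. The module is installed in compiled form; this text tells all that it offers.
- The arm moves only by the tool arm_command, never from a script. Its argument "steps" is a list of rows, each a list of 5 numbers: the opening, from 0 (shut) to 1 (fully open), then the shift along the tool's x, y, z in mm, then the turn about the tool's z in degrees. In form: [[gripper, dx, dy, dz, turn], ...]. A call has 1 to 20 rows; each row is the pose to reach, as a shift and turn from the pose commanded when the call began, along the tool's axes at that moment; what a row does not reach only later rows make up. A row lasts 1/8 s, in which the tool goes at most 62.5 mm and 10.7 degrees, less where a joint would pass 70% of its speed; a pose out of reach is approached as far as the arm can. A call with a gripper value outside its range is refused whole. The fingers move at their own pace and stop on an object; "force" is the grip in N (left out, the last holds). Time passes only in rows, so rows that repeat a pose let the fingers close. It gives the time, the measured TCP pose, the force, the opening and the grip force at its end, in the units of the state.
- monitor.read_state(): the state, without advancing time (a new reading comes with each control period).
- imaging.camera(name): name is "side" or "top"; returns a dict with "img" (420x560x3 uint8, red, green, blue), "mtx" (3x3 intrinsics, pixels), "view" (4x4, takes a point from world to camera coordinates). Camera axes: x right, y down, z forward; pixel columns grow to the right and rows downward; lengths in mm; the calibration is good to about 2 mm. A picture is of the moment at which its call begins. There is no depth.
- job.sign_off(): hands the job in; it is judged then, once.
Trained networks look in a picture, given as the dict that the camera call returned (one of the last four; its "shot" number tells which), for a name from the list of things; names that differ only in an ending like _2 or _b are one class to them, and where a whole thing is asked for, a point or a joint stands for the part that bears it (a point fixed in the world has none). Each returns a list of dicts, best first, with "p" (0 to 1); they miss things now and then, are a little off and sometimes report something else, mostly with a low value. They report only what shows in the picture. A call takes as long as a camera call. They do not tell look-alikes from the thing itself.
- find_in(picture, target): "rect" ([centre column, centre row, width, height] in pixels, round what is visible of it).
- trace(picture, target): "region" (420x560 bool, what is visible of it) and "rect" ([centre column, centre row, width, height] in pixels, round what is visible of it).
The state is a dict: "clock": time; "joints": joint angles; "qd": joint speeds; "effort": joint torques, N m; "eef_pos": TCP position; "eef_rot": TCP orientation; "wrist_force": force on the tool from outside, world axes, zero at the start; "moment": the same for the moment, N m; "finger_gap": finger opening in mm; "finger_force": force on a finger pad.
Only numpy, scipy, OpenCV 4.12 (cv2) and the standard library are available. Lean on these libraries where they do the work, as an engineer would, in place of code of your own. Each camera call takes 0.05 s, during which the arm holds its last target. There are 200 camera calls.

### The job

Three identical coin tins stand in the tray on the hallway sideboard, and only one is full. Heft them one at a time, starting with the robot's left, then the middle, then the right: lift each a few centimetres clear of the tray, feel its weight for a moment, and unless you keep holding it at the end set it back upright in the tray without dropping it. The program finishes while the gripper is still holding the heaviest tin up, upright and still, at least 10 cm above where it stood, with the other two standing in the tray, and leave the books, the glass globe and the dish alone.

Things in the scene. Friction and masses are not known exactly. Their poses are not given: they have to be found in the camera images.
- tin_left_center (a point): a closed round tin of plain aluminium with a flat press-on lid, 60 mm in diameter and 70 mm high (the lid, 62 mm across, is the top 14 mm), the left (towards the tray's +y end, the robot's left) of three identical tins standing in a row in the tray; this point is its centre, half-way up (35 mm above its underside), z axis up along the tin
- tin_middle_center (a point): a closed round tin of plain aluminium with a flat press-on lid, 60 mm in diameter and 70 mm high (the lid, 62 mm across, is the top 14 mm), the middle of three identical tins standing in a row in the tray; this point is its centre, half-way up (35 mm above its underside), z axis up along the tin. The three tins are packed with coins and differ only in weight: one weighs 0.65 to 0.85 kg, the other two 0.2 to 0.4 kg each, and which is which changes every time
- tin_right_center (a point): a closed round tin of plain aluminium with a flat press-on lid, 60 mm in diameter and 70 mm high (the lid, 62 mm across, is the top 14 mm), the right (towards the tray's -y end, the robot's right) of three identical tins standing in a row in the tray; this point is its centre, half-way up (35 mm above its underside), z axis up along the tin
- tin_left: the left tin itself; origin at the centre of its underside, z axis up
- tin_middle: the middle tin itself; origin at the centre of its underside, z axis up
- tin_right: the right tin itself; origin at the centre of its underside, z axis up
- tray: low dark wooden tray fixed to the sideboard, 160 mm (its x) by 420 mm (its y), rim 20 mm high and 8 mm thick, inner floor 8 mm above the sideboard; small dark steel handle at each short end; origin at the centre of its underside, on the sideboard. The tins stand on its inner floor in a row along its y axis, 106 to 154 mm apart centre to centre, within 12 mm of its long centre line; the tray is turned by up to 0.3 rad from the robot's axes
- books: bystander: stack of three closed books, about 170 x 230 mm and 68 mm high; origin at the centre of the underside
- globe: bystander: glass globe on a black turned foot, 90 mm in diameter and 153 mm high; origin at the centre of the underside
- dish: bystander: white china key dish, 110 mm in diameter and 35 mm high; origin at the centre of the underside
Not all that is in view belongs to the job. What is shaped like the tin_left but blue, pink or yellow is not meant.

How it is judged:
By the outcome, as a careful person would: the job done as asked, in the order asked, and still so for the second after the job is handed in, while the arm keeps its last pose, push and grip.
It also fails if it takes over 72 s, if anything falls off the work surface, if the arm or the gripper's body presses on something with over 40 N, if the wrist force passes 120 N, or if a joint passes its speed limit or range.

## Working session

There is one attempt and no reset: what is moved stays moved. The work goes in short steps, Python scripts to look and compute and a tool call to move; the robot and the scene stay as the last step left them, time stands still between calls to the robot, and variables do not carry over. Pictures are saved under pics/ and viewed, at most 10 in all, crops included, and the job is handed in when it is done.

Besides the shell and the picture viewer there is one more tool, called after "Call:" as name([rows], argument=value, ...), one row to a line, values as JSON. arm_command: Moves the arm, as the interface text tells. Its arguments: {"type":"object","properties":{"steps":{"type":"array","items":{"type":"array","items":{"type":"number"}}},"force":{"type":"number"}},"required":["steps"]}

```bash
mkdir -p pics; cat > h.py <<'E'
import numpy as np, cv2
from cell import monitor, imaging, job, find_in, trace
def ray(c,u,v):
    V=c["view"];R=V[:3,:3];t=V[:3,3]
    d=R.T@np.linalg.solve(c["mtx"],[u,v,1.0]);o=-R.T@t
    return o,d
def onz(c,u,v,z):
    o,d=ray(c,u,v);return o+d*(z-o[2])/d[2]
def proj(c,p):
    q=c["mtx"]@(c["view"][:3,:3]@np.array(p,float)+c["view"][:3,3]);return q[:2]/q[2]
E
python3 - <<'E'
from h import *
np.set_printoptions(precision=1,suppress=True)
s=monitor.read_state();print({k:np.round(v,3) for k,v in s.items()})
ims=[]
for n in("top","side"):
    c=imaging.camera(n);ims.append(c["img"]);cv2.imwrite(f"pics/{n}0.png",c["img"][:,:,::-1])
    o,_=ray(c,280,210);print(n,o)
    for t in("tin_left","tray","books","globe","dish"):
        for r in find_in(c,t)[:6]:
            print(t,round(r["p"],2),np.array(r["rect"]),onz(c,r["rect"][0],r["rect"][1],78 if n=="top" and t=="tin_left" else 43))
E
```

```text
{'clock': np.float64(0.0), 'joints': array([-1.2,  0.3,  1.5,  0. ,  1.3, -0.1]), 'qd': array([-0.,  0., -0.,  0.,  0.,  0.]), 'effort': array([ -0. , -53.2, -35.3,   0.1,   0. ,  -0. ]), 'eef_pos': array([ 246.4, -491.4,  223.9]), 'eef_rot': array([-3.1, -0. ,  0.5]), 'wrist_force': array([-0.1, -0.3,  0.7]), 'moment': array([-0.,  0., -0.]), 'finger_force': np.float64(0.0), 'finger_gap': np.float64(93.973)}
top [ 438.6   -6.9 1082.1]
tin_left 0.86 [190.8 146.9  23.   25.5] [671.1 234.4  78. ]
tin_left 0.84 [194.4 273.6  31.5  25.5] [337.8 219.9  78. ]
tin_left 0.72 [200.1 203.5  28.1  24.4] [520.3 207.6  78. ]
tin_left 0.56 [227.3 150.4  28.7  23.4] [661.5 137.4  78. ]
tray 0.88 [254.3 213.2 162.2  68.5] [496.6  67.6  43. ]
tray 0.23 [415.4 270.2  40.5  40.3] [ 343.1 -365.3   43. ]
books 0.85 [110.1 192.8  96.6  72.3] [552.6 461.1  43. ]
globe 0.8 [437.1 197.5  51.8  37.4] [ 538.9 -429.1   43. ]
dish 0.6 [414.9 269.4  40.5  40.6] [ 345.2 -364.    43. ]
side [-147.1  643.5 1120.6]
tin_left 0.92 [221.3 218.3  20.3  30.3] [659.1 145.   43. ]
tin_left 0.74 [236.1 254.5  24.1  30. ] [513.3 209.1  43. ]
tin_left 0.65 [196.8 232.6  21.   30.2] [670.6 238.5  43. ]
tin_left 0.64 [273.9 294.6  23.9  34.7] [328.8 228.5  43. ]
tray 0.92 [268.4 239.4 129.9  93.9] [482.4  99.8  43. ]
books 0.81 [163.2 306.1  98.3  87.9] [530.  469.3  43. ]
books 0.15 [235.2 251.5  24.9  26.7] [523.9 203.5  43. ]
globe 0.85 [355.2 147.5  24.1  43. ] [ 555.9 -438.4   43. ]
globe 0.5 [237.2 252.4  23.6  23.9] [516.8 201.5  43. ]
```

View pics/top0.png

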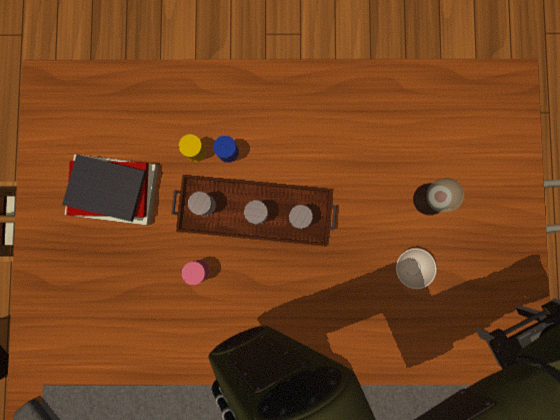

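View pics/side0.png

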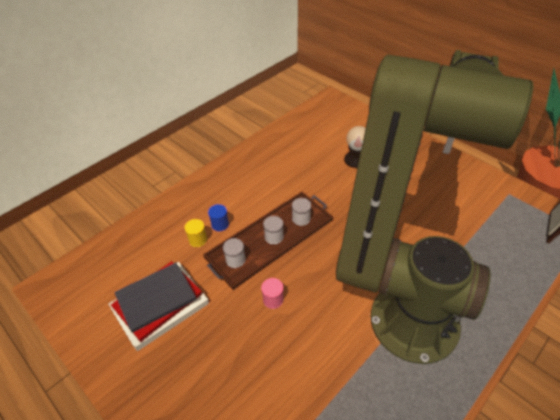

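The top view shows the three aluminium tins at about (200,203), (256,212) and (301,216). In the side view they are at (234,252), (273,230) and (301,211). The blue, yellow and pink tins are the look-alikes. Next I'll fit the cylinders to silhouettes in both views.

```bash
cat >> h.py <<'E'
from scipy.optimize import minimize
def sil(c,x,y,z0=8,shape=(420,560),S=4):
    a=np.linspace(0,2*np.pi,48)
    P=[proj(c,(x+r*np.cos(t),y+r*np.sin(t),z)) for r,z in((30,z0),(30,z0+56),(31,z0+56),(31,z0+70)) for t in a]
    h=cv2.convexHull(np.float32(P))
    m=np.zeros((shape[0]*S,shape[1]*S),np.uint8)
    cv2.fillConvexPoly(m,np.round((h+0.5)*S*16-8).astype(np.int32),1,shift=4)
    return cv2.resize(m.astype(np.float32),shape[::-1],interpolation=cv2.INTER_AREA)
def graymask(c,p0,z0=8,rad=26):
    img=c["img"].astype(int);mx=img.max(2);mn=img.min(2)
    m=((mx-mn)<0.33*mx)&(mx>75)
    u,v=proj(c,(p0[0],p0[1],z0+35));yy,xx=np.mgrid[:420,:560]
    m&=(np.hypot(xx-u,yy-v)<rad)
    m=cv2.morphologyEx(m.astype(np.uint8),cv2.MORPH_CLOSE,np.ones((3,3)))
    n,l,st,_=cv2.connectedComponentsWithStats(m)
    return (l==1+np.argmax(st[1:,4])).astype(np.float32) if n>1 else m.astype(np.float32)
def fit(cams,p0,z0=8):
    ms=[graymask(c,p0,z0) for c in cams]
    def f(p): return sum(np.abs(sil(c,p[0],p[1],z0)-m).sum()/m.sum() for c,m in zip(cams,ms))
    r=minimize(f,p0,method="Nelder-Mead",options=dict(initial_simplex=np.array(p0)+[[0,0],[8,0],[0,8]],xatol=.2,fatol=1e-3))
    return r.x,r.fun,[m.sum() for m in ms]
E
python3 - <<'E'
from h import *
np.set_printoptions(precision=1,suppress=True)
t=imaging.camera("top");s=imaging.camera("side")
g=[(200,203),(256,212),(301,216)];ov=[]
res=[]
for u,v in g:
    p=onz(t,u,v,78)[:2]
    for cs in([t,s],[t],[s]): x,f,a=fit(cs,p);print(x,round(f,3),a); res.append(x) if len(cs)==2 else 0
for c,z in((t,(150,160,350,260)),(s,(190,180,350,290))):
    im=np.repeat(np.repeat(c["img"][:,:,::-1],4,0),4,1).copy()
    for x in res:
        m=cv2.resize(sil(c,*x),None,fx=4,fy=4);k,_=cv2.findContours((m>.5).astype(np.uint8),0,2);cv2.drawContours(im,k,-1,(0,255,0),1)
    ov.append(im[z[1]*4:z[3]*4,z[0]*4:z[2]*4])
w=max(o.shape[1] for o in ov)
o=np.vstack([np.pad(i,((0,0),(0,w-i.shape[1]),(0,0))) for i in ov]);o=cv2.resize(o,None,fx=600/o.shape[0],fy=600/o.shape[0])
cv2.imwrite("pics/fit0.png",o)
# tray from trace
r=trace(t,"tray")[0]["region"];yy,xx=np.nonzero(r)
q=np.array([onz(t,u,v,20)[:2] for u,v in zip(xx,yy)],np.float32);(cx,cy),wh,ang=cv2.minAreaRect(q);print("tray",cx,cy,wh,ang)
print(cv2.fitLine(np.float32(res),2,0,.01,.01).ravel(),monitor.read_state()["eef_rot"])
E
```

```text
[523.  210.1] 0.29 [np.float32(433.0), np.float32(524.0)]
[523.  211.4] 0.241 [np.float32(433.0)]
[523.  209.2] 0.042 [np.float32(524.0)]
[499.5  62.4] 0.124 [np.float32(435.0), np.float32(470.0)]
[499.   62.4] 0.073 [np.float32(435.0)]
[499.7  62.1] 0.047 [np.float32(470.0)]
[486.9 -56.3] 0.096 [np.float32(446.0), np.float32(459.0)]
[486.4 -56. ] 0.046 [np.float32(446.0)]
[487.8 -57.7] 0.037 [np.float32(459.0)]
tray 506.8037109375 72.42263793945312 (456.2637634277344, 160.1925811767578) 84.506591796875
[  0.1   1.  503.1  72. ] [ 3.1 -0.   0.5]
```

View pics/fit0.png

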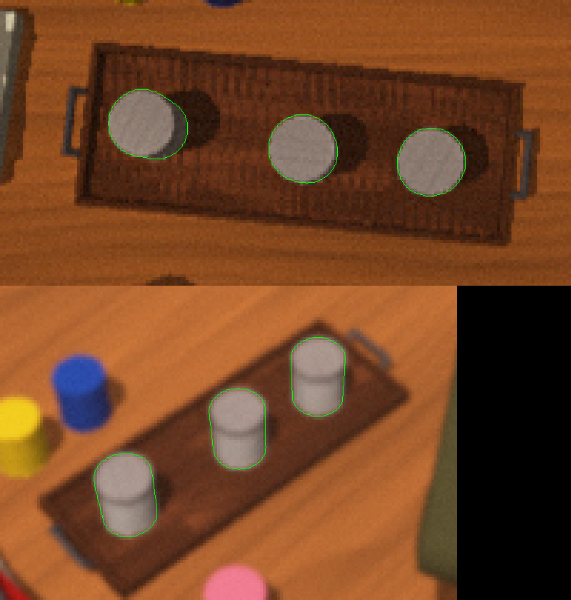

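```bash
cat >> h.py <<'E'
from scipy.spatial.transform import Rotation as Ro
def go(x,y,z,yaw=-0.11):
    s=monitor.read_state();R=Ro.from_euler("xyz",s["eef_rot"])
    d=R.inv().apply(np.array([x,y,z])-s["eef_pos"])
    e=s["eef_rot"][2];t=-np.degrees((yaw-e+np.pi)%(2*np.pi)-np.pi)
    print("tool shift",np.round(d,1),"turn",round(t,1),"| at",np.round(s["eef_pos"],1),"yaw",round(float(e),3),"F",np.round(s["wrist_force"],2),"gap",round(float(s["finger_gap"]),1),"ff",round(float(s["finger_force"]),1),"t",round(float(s["clock"]),2))
E
python3 -c "
from h import *
go(523,209.8,150)"
```

```text
tool shift [ 561.6 -503.1   74.5] turn 32.9 | at [ 246.5 -491.6  224.5] yaw 0.465 F [ 0.45 -0.57  0.09] gap 93.8 ff 0.0 t 0.75
```

Call:
arm_command([
  [1,40,-36,0,2],
  [1,80,-72,0,5],
  [1,120,-108,0,8],
  [1,160,-144,0,11],
  [1,200,-180,0,14],
  [1,240,-216,0,17],
  [1,280,-252,0,20],
  [1,320,-288,10,23],
  [1,360,-324,20,26],
  [1,400,-360,30,29],
  [1,440,-396,40,31],
  [1,480,-432,50,33],
  [1,520,-468,60,33],
  [1,545,-490,70,33],
  [1,561.6,-503,74.5,33],
  [1,561.6,-503,74.5,33],
  [1,561.6,-503,74.5,33],
], force=25)

```text
clock: 2.88
eef_pos: [522.9, 209.1, 150.1]
eef_rot: [3.142, -0.0, -0.111]
wrist_force: [-0.3, -0.3, -0.6]
finger_gap: 93.9
finger_force: 0.0
```

```bash
python3 - <<'E'
from h import *
go(523,209.8,41)
t=imaging.camera("top");s=imaging.camera("side")
o=np.hstack([t["img"][130:300,130:410],s["img"][130:300,150:430]])[:,:,::-1]
cv2.imwrite("pics/a1.png",cv2.resize(o,None,fx=1.42,fy=1.42))
E
```

```text
tool shift [ -0.   -0.7 109.1] turn -0.1 | at [522.9 209.1 150.1] yaw -0.111 F [-0.29 -0.32 -0.65] gap 93.9 ff 0.0 t 2.88
```

View pics/a1.png

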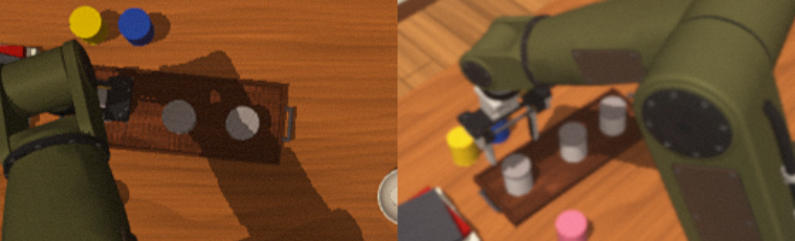

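The gripper is over the left tin with the fingers lined up along the row, so I'll go down and close.

Call:
arm_command([
  [1,0,-0.7,20,0],
  [1,0,-0.7,40,0],
  [1,0,-0.7,60,0],
  [1,0,-0.7,80,0],
  [1,0,-0.7,95,0],
  [1,0,-0.7,105,0],
  [1,0,-0.7,109,0],
  [1,0,-0.7,109,0],
  [0.8,0,-0.7,109,0],
  [0.7,0,-0.7,109,0],
  [0.6,0,-0.7,109,0],
  [0.5,0,-0.7,109,0],
  [0.5,0,-0.7,109,0],
  [0.5,0,-0.7,109,0],
  [0.5,0,-0.7,109,0],
], force=35)

```text
clock: 4.85
eef_pos: [523.2, 210.4, 41.0]
eef_rot: [3.142, -0.0, -0.111]
wrist_force: [-0.7, -1.5, 3.8]
finger_gap: 60.8
finger_force: 35.0
```

Call:
arm_command([
  [0.5,0,0,-4,0],
  [0.5,0,0,-12,0],
  [0.5,0,0,-24,0],
  [0.5,0,0,-36,0],
  [0.5,0,0,-46,0],
  [0.5,0,0,-50,0],
  [0.5,0,0,-50,0],
  [0.5,0,0,-50,0],
  [0.5,0,0,-50,0],
  [0.5,0,0,-50,0],
  [0.5,0,0,-50,0],
])

```text
clock: 6.22
eef_pos: [523.1, 210.4, 90.9]
eef_rot: [3.142, 0.0, -0.111]
wrist_force: [-0.4, 0.2, -6.2]
finger_gap: 60.4
finger_force: 35.0
```

```bash
cat >> h.py <<'E'
def weigh(n=6):
    F=[]
    for i in range(n):
        c=imaging.camera("side" if i%2==0 else "top");F.append(monitor.read_state()["wrist_force"])
        if i==0: im=c
    F=np.array(F);print("Fz",np.round(F[:,2],2),"mean",F.mean(0).round(2));return im
E
python3 - <<'E'
from h import *
c=weigh()
go(523,210,41.5)
cv2.imwrite("pics/w1.png",cv2.resize(c["img"][130:330,150:400,::-1],None,fx=2.5,fy=2.5))
E
```

```text
Fz [-6.76 -7.29 -6.83 -6.87 -7.07 -6.97] mean [ 0.25 -0.   -6.96]
tool shift [-0.1  0.4 49.5] turn -0.1 | at [523.2 210.4  91. ] yaw -0.111 F [-0.24  0.25 -6.97] gap 60.6 ff 35.0 t 6.53
```

View pics/w1.png

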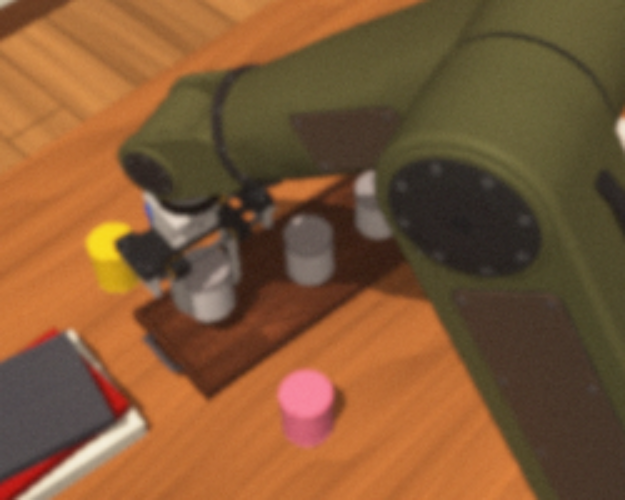

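About 7 N on the wrist, so roughly 0.7 kg. That's probably the heavy tin, but I'll still set it down and heft the other two.

Call:
arm_command([
  [0.5,0,0,10,0],
  [0.5,0,0,24,0],
  [0.5,0,0,36,0],
  [0.5,0,0,43,0],
  [0.5,0,0,47,0],
  [0.5,0,0,49,0],
  [0.5,0,0,50,0],
  [0.5,0,0,50,0],
  [0.5,0,0,50,0],
])

```text
clock: 7.65
eef_pos: [523.2, 210.4, 41.2]
eef_rot: [-3.141, -0.0, -0.111]
wrist_force: [0.7, 0.0, -7.1]
finger_gap: 60.9
finger_force: 35.0
```

Call:
arm_command([
  [0.5,0,0,0.3,0],
  [0.5,0,0,0.6,0],
  [0.5,0,0,0.6,0],
])

```text
clock: 8.02
eef_pos: [523.3, 210.5, 41.1]
eef_rot: [-3.141, -0.001, -0.111]
wrist_force: [-4.5, -2.0, 5.5]
finger_gap: 60.9
finger_force: 35.0
```

It's on the floor now, so I'll release and go up.

Call:
arm_command([
  [0.7,0,0,0,0],
  [0.85,0,0,0,0],
  [1,0,0,0,0],
  [1,0,0,0,0],
  [1,0,0,-15,0],
  [1,0,0,-35,0],
  [1,0,0,-60,0],
  [1,0,0,-85,0],
  [1,0,0,-105,0],
  [1,0,0,-110,0],
  [1,0,0,-110,0],
], force=35)

```text
clock: 9.4
eef_pos: [523.1, 210.4, 150.5]
eef_rot: [-3.141, -0.0, -0.111]
wrist_force: [-0.1, 0.6, -1.4]
finger_gap: 94.1
finger_force: 0.0
```

```bash
python3 - <<'E'
from h import *
go(499.5,62.3,150); go(499.5,62.3,41)
E
```

```text
tool shift [ -7.  149.8   0.5] turn -0.1 | at [523.1 210.4 150.5] yaw -0.111 F [-0.07  0.59 -1.39] gap 94.1 ff 0.0 t 9.4
tool shift [ -7.1 149.8 109.5] turn -0.1 | at [523.1 210.4 150.5] yaw -0.111 F [-0.07  0.59 -1.39] gap 94.1 ff 0.0 t 9.4
```

Next, move across, go down and grip the middle tin. The pause at the top lets the side camera check the left tin afterwards.

Call:
arm_command([
  [1,-2,30,0,0],
  [1,-3.5,75,0,0],
  [1,-5.5,120,0,0],
  [1,-7,145,0,0],
  [1,-7,149.8,0,0],
  [1,-7,149.8,0,0],
  [1,-7,149.8,25,0],
  [1,-7,149.8,50,0],
  [1,-7,149.8,75,0],
  [1,-7,149.8,95,0],
  [1,-7,149.8,106,0],
  [1,-7,149.8,109,0],
  [1,-7,149.8,109,0],
  [0.8,-7,149.8,109,0],
  [0.7,-7,149.8,109,0],
  [0.6,-7,149.8,109,0],
  [0.5,-7,149.8,109,0],
  [0.5,-7,149.8,109,0],
  [0.5,-7,149.8,109,0],
  [0.5,-7,149.8,109,0],
], force=35)

```text
clock: 11.9
eef_pos: [499.7, 62.3, 41.5]
eef_rot: [-3.142, -0.0, -0.111]
wrist_force: [-0.3, -0.6, 4.1]
finger_gap: 60.7
finger_force: 35.0
```

Call:
arm_command([
  [0.5,0,0,-4,0],
  [0.5,0,0,-12,0],
  [0.5,0,0,-24,0],
  [0.5,0,0,-36,0],
  [0.5,0,0,-46,0],
  [0.5,0,0,-50,0],
  [0.5,0,0,-50,0],
  [0.5,0,0,-50,0],
  [0.5,0,0,-50,0],
  [0.5,0,0,-50,0],
  [0.5,0,0,-50,0],
])

```text
clock: 13.28
eef_pos: [499.6, 62.3, 91.3]
eef_rot: [3.142, 0.0, -0.111]
wrist_force: [0.3, -0.7, -2.6]
finger_gap: 60.7
finger_force: 35.0
```

```bash
python3 - <<'E'
from h import *
c=weigh()
go(523,210,41.5)
print(fit([c],[523,210]))
cv2.imwrite("pics/w2.png",cv2.resize(c["img"][130:330,150:400,::-1],None,fx=2.5,fy=2.5))
E
```

```text
Fz [-0.79 -3.24 -1.53 -2.17 -2.31 -1.95] mean [-0.04  0.1  -2.  ]
tool shift [   6.9 -149.4   49.9] turn -0.1 | at [499.6  62.3  91.4] yaw -0.111 F [ 0.02  0.06 -1.95] gap 60.6 ff 35.0 t 13.57
(array([522.99715424, 209.14885712]), np.float64(0.04290153086185455), [np.float32(523.0)])
```

View pics/w2.png

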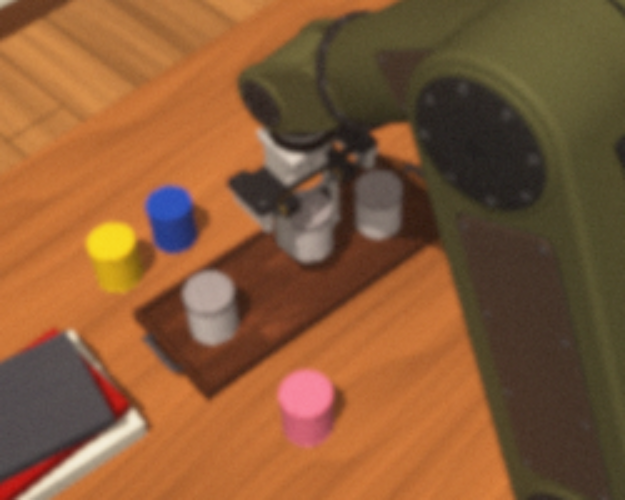

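The left tin stands upright where it was, at about (210,307) in the crop. The middle tin is held up and is light, about 2 N. Now I'll lower it gently.

Call:
arm_command([
  [0.5,0,0,10,0],
  [0.5,0,0,24,0],
  [0.5,0,0,36,0],
  [0.5,0,0,43,0],
  [0.5,0,0,47,0],
  [0.5,0,0,49,0],
  [0.5,0,0,49.7,0],
  [0.5,0,0,50.2,0],
  [0.5,0,0,50.2,0],
])

```text
clock: 14.7
eef_pos: [499.7, 62.3, 41.5]
eef_rot: [-3.142, -0.0, -0.111]
wrist_force: [-1.3, -0.3, 2.2]
finger_gap: 60.4
finger_force: 35.0
```

It's in contact (+2 N), so release and go up.

Call:
arm_command([
  [0.7,0,0,0,0],
  [0.85,0,0,0,0],
  [1,0,0,0,0],
  [1,0,0,0,0],
  [1,0,0,-15,0],
  [1,0,0,-35,0],
  [1,0,0,-60,0],
  [1,0,0,-85,0],
  [1,0,0,-105,0],
  [1,0,0,-109,0],
  [1,0,0,-109,0],
], force=35)

```text
clock: 16.08
eef_pos: [499.5, 62.3, 150.2]
eef_rot: [-3.142, -0.0, -0.111]
wrist_force: [-0.5, -0.3, 0.4]
finger_gap: 93.9
finger_force: 0.0
```

```bash
python3 - <<'E'
from h import *
go(487.3,-56.7,150); go(487.3,-56.7,41.3)
E
```

```text
tool shift [  1.1 119.6   0.2] turn -0.1 | at [499.5  62.3 150.2] yaw -0.111 F [-0.46 -0.29  0.37] gap 93.9 ff 0.0 t 16.07
tool shift [  1.1 119.6 108.9] turn -0.1 | at [499.5  62.3 150.2] yaw -0.111 F [-0.46 -0.29  0.37] gap 93.9 ff 0.0 t 16.07
```

Call:
arm_command([
  [1,0.2,25,0,0],
  [1,0.5,60,0,0],
  [1,0.9,95,0,0],
  [1,1.1,115,0,0],
  [1,1.1,119.6,0,0],
  [1,1.1,119.6,0,0],
  [1,1.1,119.6,25,0],
  [1,1.1,119.6,50,0],
  [1,1.1,119.6,75,0],
  [1,1.1,119.6,95,0],
  [1,1.1,119.6,106,0],
  [1,1.1,119.6,108.8,0],
  [1,1.1,119.6,108.8,0],
  [0.8,1.1,119.6,108.8,0],
  [0.7,1.1,119.6,108.8,0],
  [0.6,1.1,119.6,108.8,0],
  [0.5,1.1,119.6,108.8,0],
  [0.5,1.1,119.6,108.8,0],
  [0.5,1.1,119.6,108.8,0],
  [0.5,1.1,119.6,108.8,0],
], force=35)

```text
clock: 18.58
eef_pos: [487.5, -56.7, 41.5]
eef_rot: [-3.142, -0.0, -0.111]
wrist_force: [-0.5, 1.3, 4.1]
finger_gap: 60.5
finger_force: 35.0
```

Call:
arm_command([
  [0.5,0,0,-4,0],
  [0.5,0,0,-12,0],
  [0.5,0,0,-24,0],
  [0.5,0,0,-36,0],
  [0.5,0,0,-46,0],
  [0.5,0,0,-50,0],
  [0.5,0,0,-50,0],
  [0.5,0,0,-50,0],
  [0.5,0,0,-50,0],
  [0.5,0,0,-50,0],
  [0.5,0,0,-50,0],
])

```text
clock: 19.95
eef_pos: [487.4, -56.7, 91.3]
eef_rot: [-3.142, 0.0, -0.111]
wrist_force: [-0.7, 0.1, -3.7]
finger_gap: 60.2
finger_force: 35.0
```

```bash
python3 - <<'E'
from h import *
c=weigh()
go(523,210,41.5)
for p in([523,210],[499.5,62.3]): print(fit([c],p))
cv2.imwrite("pics/w3.png",cv2.resize(c["img"][130:330,150:400,::-1],None,fx=2.5,fy=2.5))
E
```

```text
Fz [-3.43 -3.3  -3.37 -3.69 -4.35 -3.91] mean [-0.13 -0.11 -3.67]
tool shift [   5.8 -269.    49.8] turn -0.1 | at [487.4 -56.7  91.3] yaw -0.111 F [-0.13 -0.05 -3.91] gap 60.3 ff 35.0 t 20.25
(array([522.59320068, 209.67694092]), np.float64(0.047562140971422195), [np.float32(523.0)])
(array([499.19796371,  61.5334404 ]), np.float64(0.04617834463715553), [np.float32(471.0)])
```

View pics/w3.png

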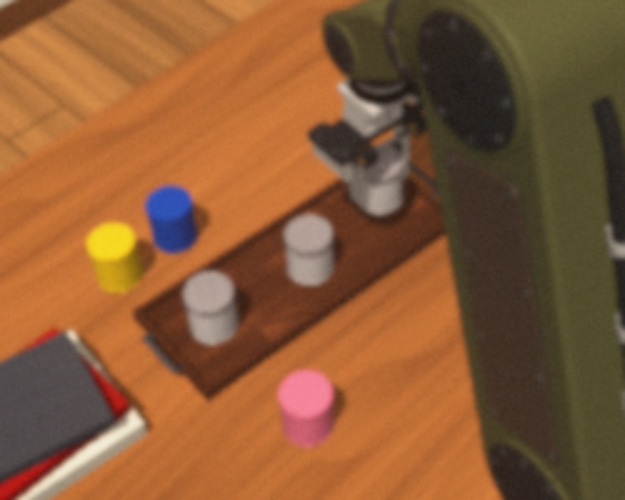

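The right tin is light too, about 3.7 N, and the left and middle tins stand upright in the tray. So the left tin at 7 N is the heaviest. Now I'll lower the right tin.

Call:
arm_command([
  [0.5,0,0,10,0],
  [0.5,0,0,24,0],
  [0.5,0,0,36,0],
  [0.5,0,0,43,0],
  [0.5,0,0,47,0],
  [0.5,0,0,49,0],
  [0.5,0,0,49.7,0],
  [0.5,0,0,50.2,0],
  [0.5,0,0,50.2,0],
])

```text
clock: 21.38
eef_pos: [487.6, -56.7, 41.5]
eef_rot: [3.142, -0.0, -0.111]
wrist_force: [-1.2, 0.2, 0.3]
finger_gap: 60.7
finger_force: 35.0
```

Call:
arm_command([
  [0.7,0,0,0,0],
  [0.85,0,0,0,0],
  [1,0,0,0,0],
  [1,0,0,0,0],
  [1,0,0,-15,0],
  [1,0,0,-35,0],
  [1,0,0,-60,0],
  [1,0,0,-85,0],
  [1,0,0,-105,0],
  [1,0,0,-109,0],
  [1,0,0,-109,0],
], force=35)

```text
clock: 22.75
eef_pos: [487.3, -56.6, 150.2]
eef_rot: [3.142, -0.0, -0.111]
wrist_force: [-0.4, -0.3, -0.3]
finger_gap: 93.9
finger_force: 0.0
```

```bash
python3 - <<'E'
from h import *
go(523,210.2,150); go(523,210.2,41.3)
E
```

```text
tool shift [ 5.900e+00 -2.692e+02  2.000e-01] turn -0.1 | at [487.3 -56.6 150.2] yaw -0.111 F [-0.41 -0.34 -0.33] gap 93.9 ff 0.0 t 22.75
tool shift [   5.9 -269.2  108.9] turn -0.1 | at [487.3 -56.6 150.2] yaw -0.111 F [-0.41 -0.34 -0.33] gap 93.9 ff 0.0 t 22.75
```

Call:
arm_command([
  [1,1,-30,0,0],
  [1,2,-80,0,0],
  [1,3,-130,0,0],
  [1,4,-180,0,0],
  [1,5,-230,0,0],
  [1,5.9,-262,0,0],
  [1,5.9,-269.2,0,0],
  [1,5.9,-269.2,0,0],
  [1,5.9,-269.2,25,0],
  [1,5.9,-269.2,50,0],
  [1,5.9,-269.2,75,0],
  [1,5.9,-269.2,95,0],
  [1,5.9,-269.2,106,0],
  [1,5.9,-269.2,108.8,0],
  [1,5.9,-269.2,108.8,0],
  [0.8,5.9,-269.2,108.8,0],
  [0.7,5.9,-269.2,108.8,0],
  [0.6,5.9,-269.2,108.8,0],
  [0.5,5.9,-269.2,108.8,0],
  [0.5,5.9,-269.2,108.8,0],
], force=40)

```text
clock: 25.25
eef_pos: [523.2, 210.3, 41.5]
eef_rot: [-3.141, -0.0, -0.111]
wrist_force: [-0.8, 0.6, 1.9]
finger_gap: 60.5
finger_force: 40.0
```

Call:
arm_command([
  [0.5,0,0,0,0],
  [0.5,0,0,0,0],
  [0.5,0,0,-4,0],
  [0.5,0,0,-14,0],
  [0.5,0,0,-30,0],
  [0.5,0,0,-50,0],
  [0.5,0,0,-70,0],
  [0.5,0,0,-90,0],
  [0.5,0,0,-110,0],
  [0.5,0,0,-125,0],
  [0.5,0,0,-135,0],
  [0.5,0,0,-140,0],
  [0.5,0,0,-140,0],
  [0.5,0,0,-140,0],
  [0.5,0,0,-140,0],
  [0.5,0,0,-140,0],
  [0.5,0,0,-140,0],
  [0.5,0,0,-140,0],
])

```text
clock: 27.5
eef_pos: [523.1, 210.2, 181.3]
eef_rot: [-3.142, 0.0, -0.111]
wrist_force: [0.6, 0.5, -7.4]
finger_gap: 60.3
finger_force: 40.0
```

```bash
python3 - <<'E'
from h import *
c=weigh()
go(523,210,41.5)
for p in([487.3,-56.7],[499.5,62.3]): print(fit([c],p))
cv2.imwrite("pics/w4.png",cv2.resize(c["img"][100:330,150:400,::-1],None,fx=2.5,fy=2.5))
E
```

```text
Fz [-7.12 -7.8  -7.16 -7.37 -7.8  -6.6 ] mean [ 0.48 -0.2  -7.31]
tool shift [-1.000e-01  3.000e-01  1.399e+02] turn -0.1 | at [523.2 210.2 181.4] yaw -0.111 F [ 0.45  0.14 -6.6 ] gap 60.5 ff 40.0 t 27.8
(array([486.94355469, -57.19267578]), np.float64(0.056879013776779175), [np.float32(467.0)])
(array([499.63392639,  62.16689758]), np.float64(0.04757462814450264), [np.float32(469.0)])
```

View pics/w4.png

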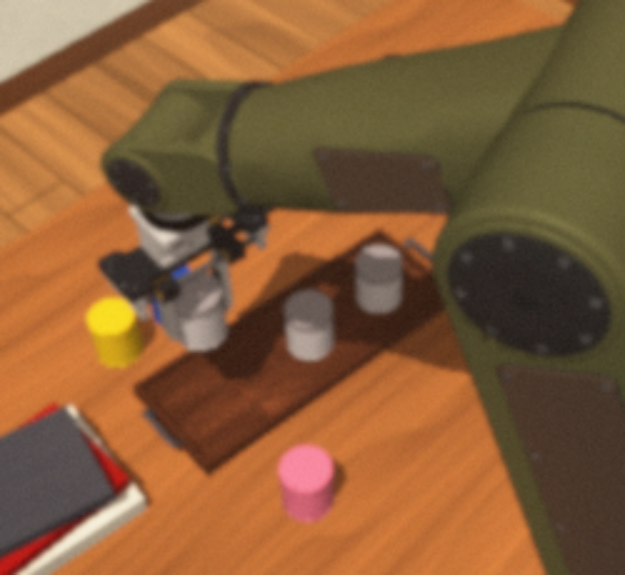

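The heavy left tin is held upright 140 mm up at 7.3 N. The other two stand in the tray at about (309,325) and (379,278) in the crop, so I'm handing the job in.

```bash
python3 -c "
from cell import job
print(job.sign_off())"
```

```text
the job is handed in; nothing more can be done
None
```

Job handed in at about 28 s: the left tin is the heaviest (about 7.3 N, against 2.0 N for the middle and 3.7 N for the right) and is held upright and still 140 mm above where it stood, with the other two standing in the tray and the books, globe and dish left alone.

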